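# Turn the nozzle tray round in its covered station

### The job

The blue tray of piping nozzles was put back the wrong way round in the white covered station. Slide the clear cover right back, lift the tray clear by its black centre bar, turn it half a turn and lower it (do not drop or tip it) fully home so that its orange end is at the station's orange end, then slide the cover fully shut. Leave the other things on the bench where they stand.

Things in the scene. Friction and masses are not known exactly. Their poses are not given: they have to be found in the camera images.
- station: White station fixed to the bench, spanning x -176 to +168, y +-66, from its origin (on the bench); 69 high. Its -x end has the orange strip and the open well; the +x half is closed, with a grey deck where the cover parks. Aluminium rails on both long sides, tops at 69, 114 apart. Position and yaw vary.
- well (a point): Centre of the well's inner floor, axes as the station's; 6 above the bench. The well is 144 (x) x 104 (y), 54 deep to its rim, with a 4 mm wide lead-in slope round its mouth. So the tray has 2 mm play on each side.
- cover (a joint): Slide of the clear cover along the station's +x: 0 m = shut over the well, 0.165 m = fully back, well free (end stops at both). Starts 0 to 40 mm open. About 2 N of friction; stays where it is left.
- ridge (a point): Top centre of the black push ridge in the middle of the cover; axes as the station's. Ridge 10 thick (x), 70 long (y), 16 high above the cover plate, whose top is 65 above the bench (ridge top 81). Plate 156 (x) x 122 (y) x 5. Push the ridge from either side or pinch it. Cover shut: ridge 3 mm to -x of the well centre.
- tray_mid (a point): Centre of the blue tray, 25 above its underside: 140 (x) x 100 (y), walls 30 high, inner floor at 8, 0.25 to 0.5 kg, orange end at its +x. At its centre a black upright bar, 14 thick (x), 64 long (y), top at 50: pinch it along x; 55 mm of width (y) beside it is free for fingers above the floor. Starts seated, underside 6 above the bench, orange end to the station's +x (wrong).
- tray_tab (a point): Middle of the top edge of the tray's orange end wall: 64 to +x of the tray's centre, 30 above its underside. When right it lies 64 to -x of the well centre.
- tray: The same tray; origin at the centre of its underside, axes as at tray_mid. Outside the free strip: dividers along x at y +-29, 16 high, and nozzles up to 32 high.
- tart_ring_a: Steel tart ring, diameter 90, 22 high, stands beside the station; origin under its centre. Leave alone.
- tart_ring_b: Steel tart ring, diameter 80, 22 high, stands beside the station; origin under its centre. Leave alone.
- spice_jar: Small jar with red cap, diameter 50, 65 high, beside the station; origin under its centre. Leave alone.
- bowl: Steel bowl, diameter 200, 85 high, on the left of the bench; origin under its centre. Leave alone.
- oil_bottle: Amber bottle, diameter 64, 190 high, on the right of the bench; origin under its centre. Leave alone.
- mug: Blue mug, diameter 84, 90 high, on the left of the bench; origin under its centre. Leave alone.
- spatula: Spatula, 240 long, lying on the right of the bench; origin under its middle. Leave alone.

How it is judged:
On the way, in this order (a step that is already met when the one before it is completed fails the run):
1. the cover is slid right back (within 12 mm of its stop) (value of joint cover above 0.153 m), for 0.1 s.
2. the tray is lifted clear of the station (its underside above the well's rim) (z of tray_mid in the frame of well above 0.08 m), for 0.1 s.
3. the tray is fully home in the well, orange end at the station's orange end (x of tray_tab in the frame of well between -0.069 and -0.059 m and y of tray_tab in the frame of well between -0.005 and 0.005 m and x of tray_mid in the frame of well between -0.005 and 0.005 m and y of tray_mid in the frame of well between -0.005 and 0.005 m and z of tray_mid in the frame of well below 0.028 m and angle between tray_mid's own z axis and vertical below 0.05 rad), for 0.2 s.
At the end, for the whole second after the job is handed in: The tray rests in the well, turned half a turn (orange end wall at the station's orange end), centred within 5 mm, seated within 3 mm of the floor, level within 0.05 rad; the cover is shut to within 5 mm and everything is at rest (all of step 3 and value of joint cover below 0.005 m and linear speed of tray below 0.02 m/s and velocity of joint cover between -0.01 and 0.01 m/s); the robot touches nothing.
It fails at once if the tray is dropped or flung (over 0.6 m/s while no finger touches it) (linear speed of tray above 0.6 m/s and contact force between the fingers and tray below 0.05 N).
It fails at once if the tray is tipped more than 0.5 rad (angle between tray's own z axis and vertical above 0.5 rad).
It fails at once if another thing on the bench is shifted by more than 30 mm (distance of any of tart_ring_a, tart_ring_b, spice_jar, bowl, oil_bottle, mug, spatula from where it was at the start of the episode above 0.03 m).
It also fails if it takes over 72 s, if anything falls off the work surface, if the arm or the gripper's body presses on something with over 40 N, if the wrist force passes 120 N, or if a joint passes its speed limit or range.

### The arm

A 6-joint arm with a two-finger parallel gripper is mounted at the origin on the work surface. World frame = base frame: x ahead of the robot, y to its left, z up, the work surface at z = 0. Lengths are in m, angles in rad, forces in N, time in s.
With the tool pointing down it reaches from about 0.35 to 0.775 m from the base axis. Payload 5.5 kg.
Tool frame: the origin (TCP) lies midway between the tips of the shut fingers; the grasp point (between the pads) lies grasp_offset behind it (grasp_offset is the distance from the TCP to the grasp point, in m); z points along the fingers, y is the line along which they close (so a half turn about z gives the same grasp; the last joint's range is limited). The gripper opens to 85 mm and grips with 20 to 120 N. Pads are 22 mm wide; open, the fingers measure 114 mm over their backs; the gripper's body (76 mm by 85 mm) begins 54 mm behind the grasp point. The pads swing forward as they close: fully open they stand 13 mm farther back than shut.
Start: joints at [-1.289, 0.313, 0.046, 1.304, 0, 1.431], TCP at [0.235, -0.525, 0.231] pointing down, gripper open.
Joint ranges: [-2.76, 2.76], [-0.86, 1.69], [-1.03, 1.26], [-2.2, 2.34], [-1.47, 1.5], [-3.14, 3.14]. Speed limits (rad/s): [2.57, 2.57, 3.14, 3.14, 3.14, 3.14].

### API

Orientations are given as a unit quaternion [w, x, y, z].
In Python, from workcell import * gives the robot as it stands.
- The arm moves only by the tool step_arm, never from a script. Its argument "deltas" is a list of rows, each a list of 7 numbers: the shift along the world's x, y, z in mm, then the turn, a rotation vector about the world's x, y, z in degrees, then the gripper's target within -1 to 1 (fully open at 1, half-way at 0, shut at -1). A call has 1 to 5 rows; each row shifts and turns the commanded pose from where the row before left it; what a row does not reach is not made up. A row lasts 1/10 s, in which the tool goes at most 50 mm and 8.59 degrees, less where a joint would pass 70% of its speed; a pose out of reach is approached as far as the arm can. A call is refused whole if a number of a shift passes 50 or a number of a turn 8.59, either way. A call with a gripper value outside its range is refused whole. The fingers move at their own pace and stop on an object; "newtons" is the grip in N (left out, the last holds). Time passes only in rows, so rows that do not move let the fingers close. It gives the time, the measured TCP pose, the force, the opening and the grip force at its end, in the units of the state.
- get_state(): the state, without advancing time (a new reading comes with each control period).
- read_camera(name): name is "scene" or "top"; returns a dict with "image" (480x640x3 uint8, red, green, blue), "z_map" (480x640 float32, m along the optical axis (not along the pixel's ray), 0 where there is no reading), "K" (3x3 intrinsics, pixels), "world_from_camera" (4x4, takes a point from camera to world coordinates). Camera axes: x right, y down, z forward; pixel columns grow to the right and rows downward; lengths in m; the calibration is good to about 2 mm. A picture is of the moment at which its call begins.
- hand_in(): hands the job in; it is judged then, once.
The state is a dict: "clock": time; "joint_pos": joint angles; "qvel": joint speeds; "tau": joint torques, N m; "tcp_pos": TCP position; "orientation": TCP orientation; "wrist_force": force on the tool from outside, world axes, zero at the start; "ft_torque": the same for the moment, N m; "finger_gap": finger opening in m; "grip_force": force on a finger pad.
Only numpy, scipy, OpenCV 4.12 (cv2) and the standard library are available. Lean on these libraries where they do the work, as an engineer would, in place of code of your own. Each camera call takes 0.05 s, during which the arm holds its last target. There are 200 camera calls.

## Working session

There is one attempt and no reset: what is moved stays moved. The work goes in short steps, Python scripts to look and compute and a tool call to move; the robot and the scene stay as the last step left them, time stands still between calls to the robot, and variables do not carry over. Pictures are saved under pics/ and viewed, at most 10 in all, crops included, and the job is handed in when it is done.

Besides the shell and the picture viewer there is one more tool, called after "Call:" as a command line: name --pt "numbers of a row" for each row, then --argument value for the rest. step_arm: Moves the arm, as the interface text tells. Its arguments: {"type":"object","properties":{"deltas":{"type":"array","items":{"type":"array","items":{"type":"number"}}},"newtons":{"type":"number"}},"required":["deltas"]}

```bash
mkdir -p pics; ls
python3 - <<'E'
from workcell import *
import cv2,numpy as np
s=get_state();print(s)
for n in("top","scene"):
    c=read_camera(n);np.savez("%s0.npz"%n,**c);cv2.imwrite("pics/%s0.png"%n,c["image"][:,:,::-1]);print(c["K"],c["world_from_camera"])
E
```

```text
pics
{'clock': 0.0, 'joint_pos': array([-1.28864817e+00,  3.13988871e-01,  4.49965676e-02,  1.30358513e+00,
       -2.06069913e-05,  1.43125792e+00]), 'qvel': array([-0.0014328 ,  0.00043635, -0.00078041, -0.00021253, -0.00013792,
       -0.00197816]), 'tau': array([-5.50811801e-04, -4.80625176e+01,  2.98536175e+01,  1.92212075e-02,
       -2.22635149e-04, -6.78161953e-06]), 'tcp_pos': array([ 0.23522559, -0.52414018,  0.23042261]), 'orientation': array([-8.87555493e-04,  9.77854387e-01,  2.09284508e-01, -7.37242532e-05]), 'wrist_force': array([-0.12143479,  0.03960282, -0.43633055]), 'ft_torque': array([ 0.08510319, -0.05517853,  0.05262306]), 'grip_force': 0.0, 'finger_gap': 0.08548220467447978}
[[618.74050561   0.         314.82379596]
 [  0.         618.74050561 244.42971862]
 [  0.           0.           1.        ]] [[ 7.59272195e-02 -9.76205450e-01  2.03120599e-01  2.73093520e-01]
 [-9.97112513e-01 -7.46009259e-02  1.41893546e-02 -5.62210810e-03]
 [ 1.30125943e-03 -2.03611449e-01 -9.79050910e-01  1.49974412e+00]
 [ 0.00000000e+00  0.00000000e+00  0.00000000e+00  1.00000000e+00]]
[[517.02760285   0.         317.14980035]
 [  0.         517.02760285 232.42642889]
 [  0.           0.           1.        ]] [[-0.90592014  0.32217716 -0.2747919   0.93642667]
 [ 0.42343857  0.69370966 -0.58263769  0.756866  ]
 [ 0.00291324 -0.64418071 -0.76486779  1.08577285]
 [ 0.          0.          0.          1.        ]]
```

View pics/top0.png

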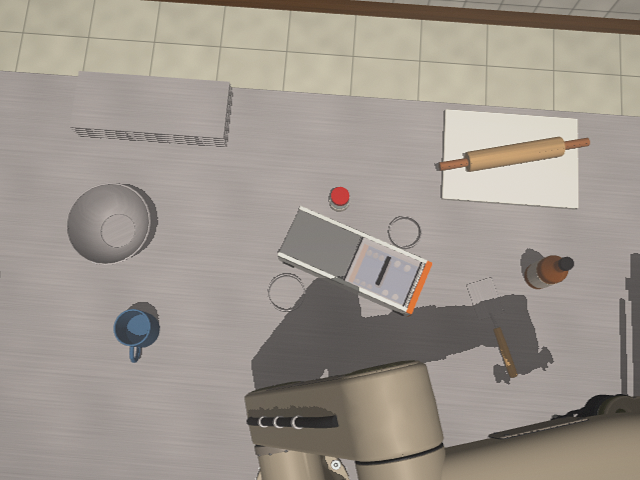

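View pics/scene0.png

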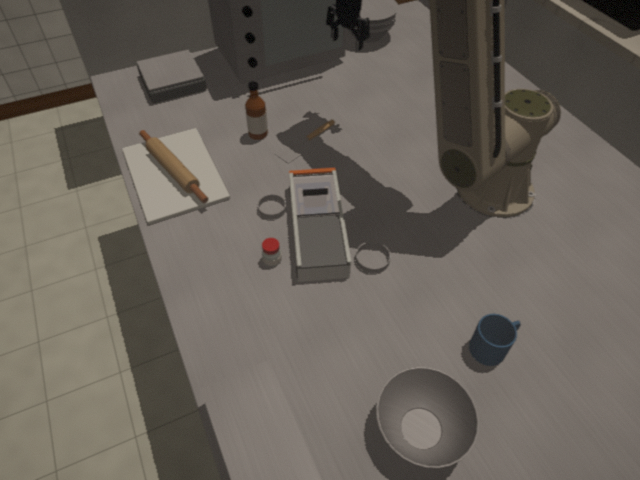

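The top view shows the station with its orange end at about (420,288) and grey deck end at (290,232), and a black bar at (383,270). The scene view agrees, with the orange end at (313,171). I'll enlarge the station and measure.

```bash
cat > h.py <<'E'
import numpy as np,cv2
def ray(c,uv,z):
    uv=np.atleast_2d(np.asarray(uv,float));K=c["K"];T=c["world_from_camera"]
    d=np.c_[(uv-K[:2,2])/[K[0,0],K[1,1]],np.ones(len(uv))]@T[:3,:3].T
    o=T[:3,3];return o+d*((z-o[2])/d[:,2])[:,None]
def proj(c,P):
    T=c["world_from_camera"];p=(np.atleast_2d(P)-T[:3,3])@T[:3,:3];return p[:,:2]/p[:,2:]*np.diag(c["K"])[:2]+c["K"][:2,2]
def blobs(m,off=(0,0),amin=20):
    for k in cv2.findContours(m.astype(np.uint8),cv2.RETR_EXTERNAL,cv2.CHAIN_APPROX_NONE)[0]:
        if cv2.contourArea(k)>amin:
            r=cv2.minAreaRect(k);yield cv2.contourArea(k),np.array(r[0])+off,cv2.boxPoints(r)+off
E
python3 - <<'E'
from h import *
a=np.load("top0.npz");b=np.load("scene0.npz")
for n,c,(x0,y0,x1,y1),z in(("top",a,(265,195,445,325),.069),("scene",b,(270,155,370,290),.069)):
    im=c["image"][y0:y1,x0:x1];h=cv2.cvtColor(im,cv2.COLOR_RGB2HSV)
    for nm,m in(("orange",(h[...,0]<20)&(h[...,1]>150)&(h[...,2]>120)),("black",h[...,2]<45)):
        for A,cc,bx in blobs(m,(x0,y0)):
            zz=.081 if nm=="black" else z
            print(n,nm,A,cc.round(1),ray(c,cc,zz).round(4),"\n",ray(c,bx,zz)[:,:2].round(4).tolist())
i=a["image"][195:325,265:445,::-1];j=b["image"][155:290,270:370,::-1]
i=cv2.resize(i,None,fx=3.4,fy=3.4,interpolation=2);cv2.imwrite("pics/c1.png",i)
E
```

```text
top orange 264.5 [418.8 287. ] [[ 0.4874 -0.2341  0.069 ]] 
 [[0.428, -0.2057], [0.5521, -0.2502], [0.5477, -0.263], [0.4238, -0.2183]]
top orange 118.0 [339.5 199.5] [[ 0.6842 -0.0355  0.069 ]] 
 [[0.6938, -0.0144], [0.6969, -0.0551], [0.6746, -0.0566], [0.6715, -0.016]]
scene orange 73.0 [274. 244.] [[ 0.686  -0.0289  0.069 ]] 
 [[0.6879, -0.0514], [0.6694, -0.0429], [0.6842, -0.0069], [0.7023, -0.0153]]
scene orange 78.0 [312.1 170.3] [[ 0.4859 -0.2344  0.069 ]] 
 [[0.5432, -0.2612], [0.4232, -0.2201], [0.4287, -0.2075], [0.5479, -0.2485]]
scene black 77.0 [315.  191.7] [[ 0.5194 -0.1422  0.081 ]] 
 [[0.5448, -0.1603], [0.4875, -0.1396], [0.4941, -0.1241], [0.551, -0.1447]]
```

View pics/c1.png

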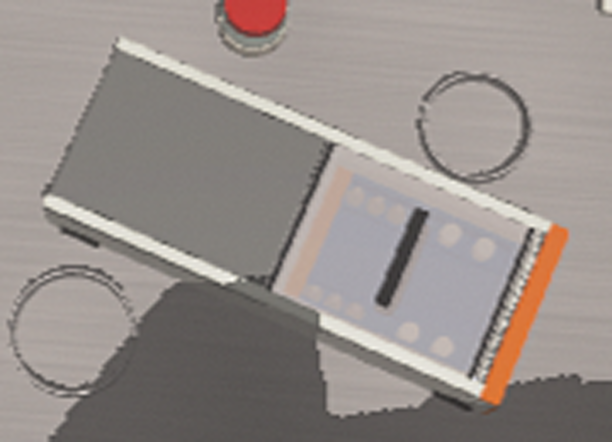

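Enlarged, the ridge is at crop (403,258), top-image pixel (383.5,271). The tray's orange end is on the deck side at crop (320,240), and the station's orange strip is at crop (525,315).

Run:
```python
from h import *
import workcell
print([ (k,getattr(workcell,k)) for k in dir(workcell) if 'off' in k.lower()])
a=np.load("top0.npz");b=np.load("scene0.npz")
im=a["image"];g=cv2.cvtColor(im,cv2.COLOR_RGB2HSV)[...,2]
for A,cc,bx in blobs(g[250:290,370:395]<80,(370,250)): print(A,cc,ray(a,cc,.081),ray(a,bx,.081)[:,:2].round(4).tolist())
# deck/station edges on rails (z .069), from crop px
for p in((118,42),(45,203),(553,226),(480,397)): print(ray(a,np.array(p)/3.4+[265,195],.069).round(4))
```

```text
[('grasp_offset', 0.0187)]
77.0 [382.89655304 270.24137878] [[ 0.51843518 -0.14732863  0.081     ]] [[0.4865, -0.1318], [0.5533, -0.1556], [0.5506, -0.163], [0.4839, -0.1392]]
[[0.6575 0.058  0.069 ]]
[[0.5387 0.0991 0.069 ]]
[[ 0.5494 -0.2522  0.069 ]]
[[ 0.4276 -0.2074  0.069 ]]
```

Call:
step_arm --pt "18 24 0 0 0 8.5 1" --pt "18 24 0 0 0 8.5 1" --pt "18 24 0 0 0 8.5 1" --pt "18 24 0 0 0 8.5 1" --pt "18 24 0 0 0 8.5 1" --newtons 25

```text
clock: 0.6
tcp_pos: [0.3258, -0.4034, 0.2309]
orientation: [-0.0, 0.834, 0.552, 0.0]
wrist_force: [0.7, 0.1, -0.0]
finger_gap: 0.0854
grip_force: 0.0
```

Call:
step_arm --pt "18 24 0 0 0 8.5 1" --pt "18 24 0 0 0 8.5 1" --pt "18 24 0 0 0 8.5 1" --pt "18 24 0 0 0 8.5 1" --pt "18 24 0 0 0 8.5 1"

```text
clock: 1.1
tcp_pos: [0.4158, -0.2834, 0.231]
orientation: [-0.0, 0.577, 0.817, 0.0]
wrist_force: [0.6, -1.3, -0.1]
finger_gap: 0.0853
grip_force: 0.0
```

Call:
step_arm --pt "18 24 0 0 0 8.5 1" --pt "18 24 0 0 0 8.5 1" --pt "18 24 -10 0 0 8.5 1" --pt "18 24 -20 0 0 8.5 1" --pt "16 22 -30 0 0 8.5 1"

```text
clock: 1.6
tcp_pos: [0.5052, -0.1659, 0.1719]
orientation: [0.002, 0.242, 0.97, -0.0]
wrist_force: [1.4, -0.8, -0.4]
finger_gap: 0.0855
grip_force: 0.0
```

Call:
step_arm --pt "14 20 -30 0 0 8.5 1" --pt "0 0 0 0 0 0 1" --pt "0 0 0 0 0 0 1"

```text
clock: 1.9
tcp_pos: [0.5167, -0.146, 0.1405]
orientation: [-0.001, 0.172, 0.985, 0.0]
wrist_force: [0.6, -1.0, -0.2]
finger_gap: 0.085
grip_force: 0.0
```

Call:
step_arm --pt "0 0 -30 0 0 0 1" --pt "1 0 -25 0 0 0 1" --pt "0 0 -14 0 0 0 1" --pt "0 0 0 0 0 0 -1" --pt "0 0 0 0 0 0 -1"

```text
clock: 2.4
tcp_pos: [0.5188, -0.1478, 0.0737]
orientation: [0.001, 0.173, 0.985, -0.0]
wrist_force: [0.6, -0.4, -0.5]
finger_gap: 0.0594
grip_force: 0.0
```

Call:
step_arm --pt "0 0 0 0 0 0 -1" --pt "0 0 0 0 0 0 -1" --pt "0 0 0 0 0 0 -1" --pt "0 0 0 0 0 0 -1"

```text
clock: 2.8
tcp_pos: [0.519, -0.1471, 0.0733]
orientation: [0.001, 0.172, 0.985, -0.0]
wrist_force: [-0.7, -1.3, 4.7]
finger_gap: 0.0092
grip_force: 28.3
```

Call:
step_arm --pt "2 5.6 1 0 0 0 -1" --pt "4 11.3 0 0 0 0 -1" --pt "4 11.3 0 0 0 0 -1" --pt "4 11.3 0 0 0 0 -1" --pt "4 11.3 0 0 0 0 -1"

```text
clock: 3.3
tcp_pos: [0.5375, -0.0949, 0.0734]
orientation: [0.001, 0.172, 0.985, -0.0]
wrist_force: [3.6, -2.7, -3.0]
finger_gap: 0.0093
grip_force: 27.3
```

Call:
step_arm --pt "4 11.3 0 0 0 0 -1" --pt "4 11.3 0 0 0 0 -1" --pt "4 11.3 0 0 0 0 -1" --pt "4 11.3 0 0 0 0 -1" --pt "4 11.3 0 0 0 0 -1"

```text
clock: 3.8
tcp_pos: [0.5576, -0.0384, 0.0734]
orientation: [0.001, 0.172, 0.985, -0.0]
wrist_force: [4.4, -4.2, -3.4]
finger_gap: 0.0091
grip_force: 27.3
```

Call:
step_arm --pt "3 8 0 0 0 0 -1" --pt "3 8 0 0 0 0 -1" --pt "1.5 4 0 0 0 0 -1" --pt "1.5 4 0 0 0 0 -1"

```text
clock: 4.2
tcp_pos: [0.566, -0.0146, 0.0734]
orientation: [0.0, 0.172, 0.985, -0.0]
wrist_force: [2.8, -4.0, -2.1]
finger_gap: 0.009
grip_force: 27.4
```

Call:
step_arm --pt "1.5 4 0 0 0 0 -1" --pt "1.5 4 0 0 0 0 -1" --pt "1 3 0 0 0 0 -1"

```text
clock: 4.5
tcp_pos: [0.5698, -0.004, 0.0734]
orientation: [0.0, 0.172, 0.985, -0.0]
wrist_force: [3.9, -3.8, -2.3]
finger_gap: 0.0085
grip_force: 27.4
```

Call:
step_arm --pt "1 3 0 0 0 0 -1" --pt "1 3 0 0 0 0 -1"

```text
clock: 4.7
tcp_pos: [0.5713, 0.0003, 0.0734]
orientation: [0.0, 0.173, 0.985, -0.002]
wrist_force: [0.2, -15.1, 0.0]
finger_gap: 0.009
grip_force: 27.6
```

Call:
step_arm --pt "-0.5 -2 0 0 0 0 -1" --pt "0 0 0 0 0 0 1" --pt "0 0 0 0 0 0 1" --pt "0 0 0 0 0 0 1" --pt "0 0 40 0 0 0 1"

```text
clock: 5.2
tcp_pos: [0.5661, 0.0006, 0.1084]
orientation: [-0.006, 0.172, 0.985, 0.0]
wrist_force: [-0.5, -1.1, 0.5]
finger_gap: 0.0664
grip_force: 0.0
```

Call:
step_arm --pt "0 0 40 0 0 0 1" --pt "0 20 30 0 0 0 1" --pt "0 0 0 0 0 0 1" --pt "0 0 0 0 0 0 1"

```text
clock: 5.6
tcp_pos: [0.571, 0.0202, 0.1839]
orientation: [0.001, 0.172, 0.985, 0.0]
wrist_force: [0.8, 0.5, -1.0]
finger_gap: 0.0852
grip_force: 0.0
```

Run:
```python
from workcell import *
from h import *
for n,(x0,y0,x1,y1) in(("top",(265,195,445,325)),("scene",(270,155,370,290))):
    c=read_camera(n);np.savez("%s1.npz"%n,**c)
    cv2.imwrite("pics/%s1.png"%n,cv2.resize(c["image"][y0:y1,x0:x1,::-1],None,fx=3.4,fy=3.4,interpolation=2))
    hs=cv2.cvtColor(c["image"],cv2.COLOR_RGB2HSV)
    for A,cc,bx in blobs(hs[y0:y1,x0:x1,2]<70,(x0,y0)): print(n,A,cc.round(1),ray(c,cc,.056).round(4),ray(c,bx,.056)[:,:2].round(4).tolist())
```

```text
top 140.5 [382.7 273.4] [[ 0.5153 -0.1497  0.056 ]] [[0.4852, -0.1314], [0.5504, -0.1542], [0.5456, -0.1681], [0.4804, -0.1452]]
top 99.5 [340.5 234.5] [[ 0.6015 -0.0441  0.056 ]] [[0.6211, -0.0271], [0.6235, -0.0582], [0.5819, -0.0609], [0.5796, -0.03]]
scene 120.0 [320.5 235.7] [[ 0.5632 -0.0139  0.056 ]] [[0.5909, -0.0338], [0.5282, -0.012], [0.5357, 0.0059], [0.5979, -0.0158]]
scene 1212.0 [329. 260.] [[0.5777 0.0663 0.056 ]] [[0.702, 0.1039], [0.631, -0.0629], [0.4416, 0.0251], [0.529, 0.1843]]
scene 44.5 [288.2 215. ] [[ 0.6111 -0.1156  0.056 ]] [[0.5988, -0.1739], [0.5856, -0.17], [0.6227, -0.0604], [0.6352, -0.0642]]
scene 25.5 [276.1 198.1] [[ 0.6167 -0.1875  0.056 ]] [[0.6344, -0.1922], [0.627, -0.2055], [0.5989, -0.1828], [0.6065, -0.1697]]
scene 1624.0 [318.7 187.7] [[ 0.4929 -0.1747  0.056 ]] [[0.6026, -0.0914], [0.4743, -0.3364], [0.3699, -0.2681], [0.5092, -0.0324]]
```

View pics/top1.png

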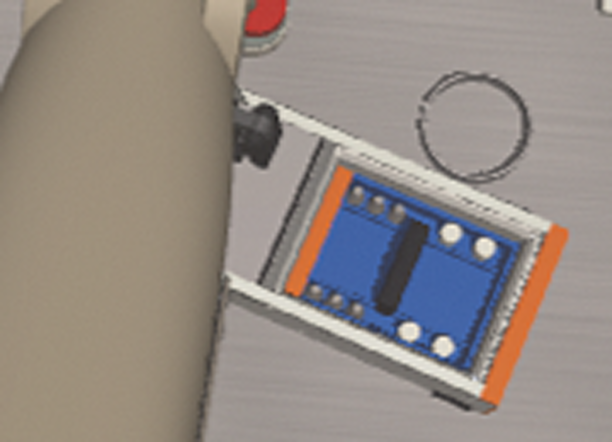

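The view shows the cover fully back and the well open. The bar is at crop (400,265) with the tray's orange wall at (320,230), on the deck side. I'm moving over the bar.

Call:
step_arm --pt "-9 -28.5 -5 0 0 0 1" --pt "-9 -28.5 -10 0 0 0 1" --pt "-9 -28.5 -15 0 0 0 1" --pt "-9 -28.5 -15 0 0 0 1" --pt "-9 -28.5 -15 0 0 0 1" --newtons 60

```text
clock: 6.2
tcp_pos: [0.524, -0.1237, 0.121]
orientation: [-0.002, 0.172, 0.985, 0.0]
wrist_force: [1.0, -0.7, 1.2]
finger_gap: 0.0855
grip_force: 0.0
```

Call:
step_arm --pt "-10 -29.5 -4 0 0 0 1" --pt "0 0 0 0 0 0 1" --pt "0 0 0 0 0 0 1"

```text
clock: 6.5
tcp_pos: [0.5146, -0.1526, 0.1178]
orientation: [-0.001, 0.173, 0.985, 0.001]
wrist_force: [-1.2, 0.3, -0.6]
finger_gap: 0.0855
grip_force: 0.0
```

Call:
step_arm --pt "1 0.5 -25 0 0 0 1" --pt "0 0 -25 0 0 0 1" --pt "0 0 -20 0 0 0 1" --pt "0 0 -15 0 0 0 1" --pt "0 0 -9 0 0 0 1"

```text
clock: 7.0
tcp_pos: [0.5162, -0.1502, 0.0237]
orientation: [-0.001, 0.171, 0.985, 0.001]
wrist_force: [0.4, 0.7, -0.1]
finger_gap: 0.0858
grip_force: 0.0
```

Call:
step_arm --pt "0 0 0 0 0 0 1" --pt "0 0 0 0 0 0 1"

```text
clock: 7.2
tcp_pos: [0.5173, -0.1515, 0.0256]
orientation: [0.0, 0.172, 0.985, 0.0]
wrist_force: [1.0, -0.3, -0.3]
finger_gap: 0.0856
grip_force: 0.0
```

Call:
step_arm --pt "-1 -0.5 0 0 0 0 -1" --pt "0 0 0 0 0 0 -1" --pt "0 0 0 0 0 0 -1" --pt "0 0 0 0 0 0 -1" --pt "0 0 0 0 0 0 -1"

```text
clock: 7.7
tcp_pos: [0.5161, -0.1524, 0.0257]
orientation: [0.0, 0.172, 0.985, 0.0]
wrist_force: [-5.8, 2.9, 8.5]
finger_gap: 0.0133
grip_force: 59.2
```

Call:
step_arm --pt "0 0 0 0 0 0 -1" --pt "0 0 0 0 0 0 -1" --pt "0 0 0 0 0 0 -1"

```text
clock: 8.0
tcp_pos: [0.5162, -0.1525, 0.0257]
orientation: [0.0, 0.172, 0.985, -0.0]
wrist_force: [-0.3, 1.3, 4.3]
finger_gap: 0.0133
grip_force: 59.6
```

```bash
python3 -c "
from workcell import *
for i in range(1): print(get_state())"
```

```text
{'clock': 8.0, 'joint_pos': array([-4.36472932e-01,  3.94858858e-01, -3.75890484e-01,  7.99302015e-01,
        1.55268695e-04, -9.02959734e-02]), 'qvel': array([-0.00099655,  0.00036093,  0.00152556, -0.00035146, -0.00135007,
       -0.00097628]), 'tau': array([-1.80690335e-01, -4.46032083e+01,  2.31018072e+01, -2.55417600e-01,
       -1.22928740e-01, -1.67270098e-02]), 'tcp_pos': array([ 0.51622582, -0.15248098,  0.02570122]), 'orientation': array([ 3.79851456e-04,  1.72225455e-01,  9.85057485e-01, -2.20192465e-05]), 'wrist_force': array([-0.28074459,  1.30877379,  4.30476916]), 'ft_torque': array([ 0.12654231,  0.13184135, -0.05080214]), 'grip_force': 59.59795832633972, 'finger_gap': 0.013270644321308105}
```

Call:
step_arm --pt "0 0 5 0 0 0 -1" --pt "0 0 10 0 0 0 -1" --pt "0 0 15 0 0 0 -1" --pt "0 0 20 0 0 0 -1" --pt "0 0 20 0 0 0 -1"

```text
clock: 8.5
tcp_pos: [0.5153, -0.1521, 0.0959]
orientation: [-0.001, 0.172, 0.985, 0.0]
wrist_force: [-0.0, 0.2, -2.4]
finger_gap: 0.0136
grip_force: 59.0
```

Call:
step_arm --pt "0 0 20 0 0 0 -1" --pt "0 0 20 0 0 0 -1" --pt "0 0 0 0 0 0 -1" --pt "0 0 0 0 0 0 -1"

```text
clock: 8.9
tcp_pos: [0.5159, -0.1524, 0.1353]
orientation: [0.0, 0.172, 0.985, -0.0]
wrist_force: [-0.1, -1.5, -3.8]
finger_gap: 0.0129
grip_force: 59.1
```

Run:
```python
from workcell import *
from h import *
c=read_camera("top");np.savez("top2.npz",**c);d=read_camera("scene");np.savez("scene2.npz",**d)
a=c["image"][195:325,265:445,::-1];b=d["image"][140:270,250:390,::-1]
cv2.imwrite("pics/l2.png",np.vstack([cv2.resize(a,(415,300),interpolation=2),cv2.resize(b,(415,300),interpolation=2)]))
print(get_state()["tcp_pos"])
```

```text
[ 0.51499723 -0.15193908  0.13405494]
```

View pics/l2.png

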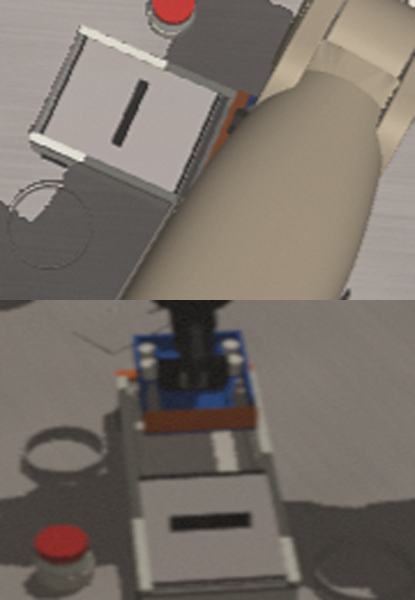

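The pictures show the tray hanging level under the gripper. Its orange wall is at about (200,415) in the lower panel, facing the deck, and the cover is parked. Now the half turn.

Call:
step_arm --pt "0 0 0 0 0 -4.5 -1" --pt "0 0 0 0 0 -8.5 -1" --pt "0 0 0 0 0 -8.5 -1" --pt "0 0 0 0 0 -8.5 -1" --pt "0 0 0 0 0 -8.5 -1"

```text
clock: 9.5
tcp_pos: [0.5149, -0.1519, 0.1337]
orientation: [-0.001, 0.49, 0.872, -0.0]
wrist_force: [1.1, -0.7, -2.5]
finger_gap: 0.013
grip_force: 59.0
```

Call:
step_arm --pt "0 0 0 0 0 -8.5 -1" --pt "0 0 0 0 0 -8.5 -1" --pt "0 0 0 0 0 -8.5 -1" --pt "0 0 0 0 0 -8.5 -1" --pt "0 0 0 0 0 -8.5 -1"

```text
clock: 10.0
tcp_pos: [0.5149, -0.1519, 0.1337]
orientation: [-0.001, 0.773, 0.635, -0.001]
wrist_force: [0.2, -0.2, -2.6]
finger_gap: 0.0131
grip_force: 59.0
```

Call:
step_arm --pt "0 0 0 0 0 -8.5 -1" --pt "0 0 0 0 0 -8.5 -1" --pt "0 0 0 0 0 -8.5 -1" --pt "0 0 0 0 0 -8.5 -1" --pt "0 0 0 0 0 -8.5 -1"

```text
clock: 10.5
tcp_pos: [0.5149, -0.1519, 0.1337]
orientation: [-0.001, 0.95, 0.312, -0.001]
wrist_force: [0.2, 0.9, -2.8]
finger_gap: 0.0129
grip_force: 59.0
```

Call:
step_arm --pt "0 0 0 0 0 -8.5 -1" --pt "0 0 0 0 0 -8.5 -1" --pt "0 0 0 0 0 -8.5 -1" --pt "0 0 0 0 0 -8.5 -1" --pt "0 0 0 0 0 -8.5 -1"

```text
clock: 11.0
tcp_pos: [0.5149, -0.1519, 0.1337]
orientation: [-0.001, 0.999, -0.054, -0.001]
wrist_force: [0.7, -0.3, -3.9]
finger_gap: 0.013
grip_force: 59.0
```

Call:
step_arm --pt "0 0 0 0 0 -8.5 -1" --pt "0 0 0 0 0 -5.5 -1" --pt "0 0 0 0 0 0 -1" --pt "0 0 0 0 0 0 -1" --pt "0 0 0 0 0 0 -1"

```text
clock: 11.5
tcp_pos: [0.5156, -0.1522, 0.1347]
orientation: [-0.0, 0.985, -0.171, -0.001]
wrist_force: [0.3, -0.6, -2.6]
finger_gap: 0.0134
grip_force: 59.0
```

Run:
```python
from workcell import *
from h import *
d=read_camera("scene");np.savez("scene3.npz",**d)
s=get_state();print(s["tcp_pos"],s["orientation"],s["joint_pos"])
b=[cv2.resize(np.load(f)["image"][140:220,270:350,::-1],(400,400),interpolation=2) for f in("scene2.npz","scene3.npz")]
cv2.imwrite("pics/l3.png",np.hstack(b))
```

```text
[ 0.51567868 -0.152263    0.13491022] [-3.84839460e-05  9.85168346e-01 -1.71590177e-01 -3.73655650e-04] [-4.36380634e-01  2.90817005e-01 -2.26824793e-01  1.05389604e+00
 -1.20658499e-04  3.05009921e+00]
```

View pics/l3.png

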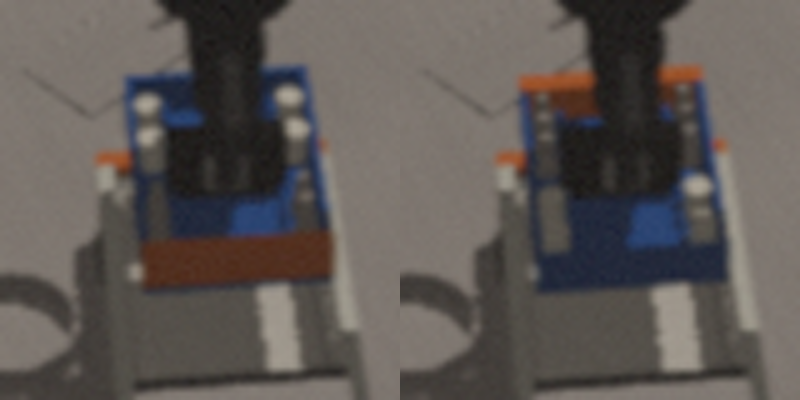

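The left panel is before the turn and the right panel after. The orange end is now at the far, station-orange side, at panel (610,80). The tray sits about 4–5 zoomed pixels further left than before. I'll measure that shift.

Run:
```python
from h import *
u=np.array([.335,.942]);v=np.array([.942,-.335])
for f in("scene2.npz","scene3.npz"):
    c=np.load(f);im=c["image"].astype(float)
    S=im.max(2)-im.min(2)
    L=[];R=[]
    for r in range(189,196):
        p=S[r];m=p[305:330].mean();
        if r==191: print(p[292:304].round(),p[330:342].round())
        th=m/2+6
        i=next(i for i in range(310,285,-1) if p[i]<th);L.append((r,i+(th-p[i])/(p[i+1]-p[i])))
        j=next(j for j in range(325,350) if p[j]<th);R.append((r,j-(th-p[j])/(p[j-1]-p[j])))
    L=np.array(L);R=np.array(R);print(f,"L",L[:,1].round(2),"R",R[:,1].round(2))
    # rows of the wall top edge: put mid point at z~.13
    mid=np.c_[(L[:,1]+R[:,1])/2,L[:,0]]
    print("mid",mid[:,0].mean(),"s at z=.135",(ray(c,mid,.135)[:,:2]@v).round(4))
```

```text
[12. 11. 10. 10. 11. 16. 30. 47. 52. 51. 54. 51.] [51. 49. 48. 47. 51. 47. 36. 25. 18. 16. 16. 14.]
scene2.npz L [298.23 297.96 298.04 297.99 298.11 297.9  297.74] R [336.42 336.43 336.48 336.42 336.37 335.77 329.14]
mid 316.6436366000945 s at z=.135 [0.535  0.5356 0.5358 0.5363 0.5366 0.5379 0.5469]
[10.  9. 11. 10.  2. 13. 19. 21. 22. 21. 21. 21.] [23. 23. 25. 21. 22.  5.  8. 15. 17. 15. 14. 15.]
scene3.npz L [304.69 303.58 297.79 297.42 297.72 297.93 297.96] R [328.   334.14 334.25 334.17 333.85 334.17 333.65]
mid 316.3805316303678 s at z=.135 [0.5375 0.5313 0.539  0.5399 0.5403 0.5399 0.5409]
```

Call:
step_arm --pt "-2 0.7 -10 0 0 0 -1" --pt "0 0 -20 0 0 0 -1" --pt "0 0 -10 0 0 0 -1" --pt "0 0 0 0 0 0 -1" --pt "0 0 0 0 0 0 -1"

```text
clock: 12.05
tcp_pos: [0.5137, -0.1516, 0.0952]
orientation: [-0.0, 0.985, -0.172, -0.0]
wrist_force: [-0.5, -0.1, -2.4]
finger_gap: 0.0129
grip_force: 59.0
```

Call:
step_arm --pt "0 0 -5 0 0 0 -1" --pt "0 0 -5 0 0 0 -1" --pt "0 0 -5 0 0 0 -1" --pt "0 0 -3 0 0 0 -1" --pt "0 0 0 0 0 0 -1"

```text
clock: 12.55
tcp_pos: [0.5135, -0.1515, 0.0767]
orientation: [-0.0, 0.985, -0.172, -0.001]
wrist_force: [-0.2, -0.4, -2.5]
finger_gap: 0.0132
grip_force: 59.0
```

Call:
step_arm --pt "0 0 -3 0 0 0 -1" --pt "0 0 -3 0 0 0 -1" --pt "0 0 -3 0 0 0 -1" --pt "0 0 0 0 0 0 -1"

```text
clock: 12.95
tcp_pos: [0.5136, -0.1515, 0.0678]
orientation: [-0.0, 0.985, -0.172, -0.0]
wrist_force: [0.2, -0.2, -3.0]
finger_gap: 0.0128
grip_force: 59.0
```

Already past the lead-in with no contact force, so I'll continue down.

Call:
step_arm --pt "0 0 -4 0 0 0 -1" --pt "0 0 -5 0 0 0 -1" --pt "0 0 -5 0 0 0 -1" --pt "0 0 -4 0 0 0 -1" --pt "0 0 0 0 0 0 -1"

```text
clock: 13.45
tcp_pos: [0.5133, -0.1514, 0.0494]
orientation: [-0.0, 0.985, -0.172, -0.001]
wrist_force: [-0.0, -0.1, -2.7]
finger_gap: 0.0128
grip_force: 59.0
```

Call:
step_arm --pt "0 0 -5 0 0 0 -1" --pt "0 0 -5 0 0 0 -1" --pt "0 0 -3 0 0 0 -1" --pt "0 0 -3 0 0 0 -1" --pt "0 0 0 0 0 0 -1"

```text
clock: 13.95
tcp_pos: [0.5135, -0.1515, 0.0338]
orientation: [-0.0, 0.985, -0.172, -0.0]
wrist_force: [0.8, 0.2, -2.9]
finger_gap: 0.0131
grip_force: 59.0
```

Call:
step_arm --pt "0 0 -3 0 0 0 -1" --pt "0 0 -2 0 0 0 -1" --pt "0 0 -2 0 0 0 -1" --pt "0 0 0 0 0 0 -1"

```text
clock: 14.35
tcp_pos: [0.5137, -0.1516, 0.027]
orientation: [-0.0, 0.985, -0.172, -0.0]
wrist_force: [0.4, 0.3, -3.8]
finger_gap: 0.0134
grip_force: 59.0
```

Call:
step_arm --pt "0 0 -1 0 0 0 -1" --pt "0 0 -1 0 0 0 -1" --pt "0 0 0 0 0 0 -1"

```text
clock: 14.65
tcp_pos: [0.5141, -0.1517, 0.0257]
orientation: [0.0, 0.985, -0.172, 0.0]
wrist_force: [-1.2, 0.6, -0.1]
finger_gap: 0.0128
grip_force: 59.6
```

Call:
step_arm --pt "0 0 0 0 0 0 1" --pt "0 0 0 0 0 0 1" --pt "0 0 0 0 0 0 1" --pt "0 0 0 0 0 0 1" --pt "0 0 0 0 0 0 1" --newtons 25

```text
clock: 15.15
tcp_pos: [0.514, -0.1517, 0.0254]
orientation: [0.0, 0.985, -0.172, 0.0]
wrist_force: [-0.2, -0.2, -0.2]
finger_gap: 0.0836
grip_force: 0.0
```

Call:
step_arm --pt "0 0 15 0 0 0 1" --pt "0 0 25 0 0 0 1" --pt "0 0 30 0 0 0 1" --pt "0 0 40 0 0 8.5 1" --pt "0 0 10 0 0 8.5 1"

```text
clock: 15.65
tcp_pos: [0.5161, -0.1526, 0.1497]
orientation: [0.001, 1.0, -0.022, 0.003]
wrist_force: [0.5, -0.3, -0.1]
finger_gap: 0.0854
grip_force: 0.0
```

Call:
step_arm --pt "3 8 0 0 0 8.5 1" --pt "3 8 0 0 0 8.5 1" --pt "3 8 0 0 0 8.5 1" --pt "3 8 0 0 0 8.5 1" --pt "3 8 0 0 0 8.5 1"

```text
clock: 16.15
tcp_pos: [0.529, -0.1113, 0.1453]
orientation: [0.0, 0.94, 0.342, -0.0]
wrist_force: [-0.2, -0.4, 0.6]
finger_gap: 0.0852
grip_force: 0.0
```

Call:
step_arm --pt "3 8 0 0 0 8.5 1" --pt "3 8 0 0 0 8.5 1" --pt "3 8 0 0 0 8.5 1" --pt "3 8 0 0 0 8.5 1" --pt "3 8 0 0 0 8.5 1"

```text
clock: 16.65
tcp_pos: [0.544, -0.0713, 0.1453]
orientation: [0.0, 0.752, 0.659, -0.0]
wrist_force: [-0.1, 0.3, 0.4]
finger_gap: 0.0857
grip_force: 0.0
```

Call:
step_arm --pt "3 8 0 0 0 8.5 1" --pt "3 8 0 0 0 8.5 1" --pt "3 8 0 0 0 8.5 1" --pt "3 8 0 0 0 8.5 1" --pt "3 8 0 0 0 8.5 1"

```text
clock: 17.15
tcp_pos: [0.559, -0.0313, 0.1453]
orientation: [-0.0, 0.462, 0.887, 0.0]
wrist_force: [-0.2, 0.0, 0.2]
finger_gap: 0.0855
grip_force: 0.0
```

Call:
step_arm --pt "3 8 0 0 0 8.5 1" --pt "3 8 0 0 0 8.5 1" --pt "3 8 0 0 0 8.5 1" --pt "3 8 0 0 0 8.5 1" --pt "0 0 0 0 0 1.5 1"

```text
clock: 17.65
tcp_pos: [0.5711, 0.0011, 0.1452]
orientation: [0.0, 0.171, 0.985, 0.0]
wrist_force: [-0.8, 0.0, 0.1]
finger_gap: 0.0854
grip_force: 0.0
```

Call:
step_arm --pt "0 0 0 0 0 0 1" --pt "0 0 0 0 0 0 1"

```text
clock: 17.85
tcp_pos: [0.5707, 0.0, 0.1453]
orientation: [-0.0, 0.174, 0.985, -0.0]
wrist_force: [1.3, 0.5, 0.7]
finger_gap: 0.0854
grip_force: 0.0
```

Run:
```python
from workcell import *
from h import *
c=read_camera("top");d=read_camera("scene");np.savez("scene4.npz",**d)
a=cv2.resize(c["image"][195:325,265:445,::-1],(540,390),interpolation=2)
b=cv2.resize(d["image"][150:250,280:345,::-1],(253,390),interpolation=2)
cv2.imwrite("pics/l4.png",np.hstack([a,b]))
s=get_state();print(s["tcp_pos"],s["orientation"])
```

```text
[ 5.70759856e-01 -3.08136764e-05  1.45299242e-01] [-5.08068917e-05  1.73206058e-01  9.84885607e-01 -2.78904412e-06]
```

View pics/l4.png

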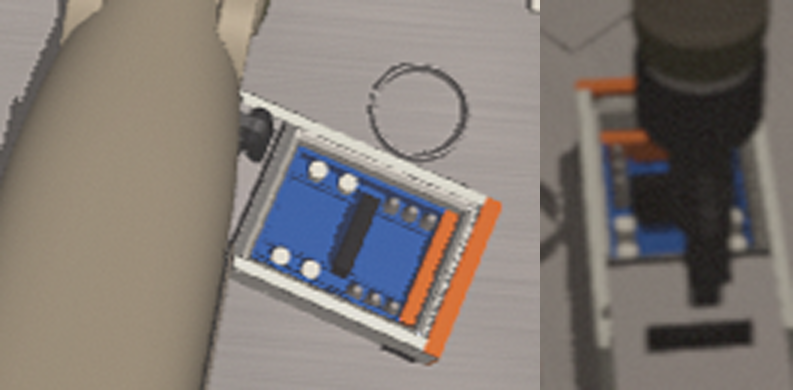

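The tray is seated with its orange wall at panel (430,265), next to the station's orange end. Next I pinch the ridge and slide the cover shut.

Call:
step_arm --pt "0 0 -30 0 0 0 1" --pt "0 0 -27 0 0 0 1" --pt "0 0 -14 0 0 0 1" --pt "0 0 0 0 0 0 -1" --pt "0 0 0 0 0 0 -1"

```text
clock: 18.45
tcp_pos: [0.5709, 0.0001, 0.0746]
orientation: [-0.0, 0.173, 0.985, 0.0]
wrist_force: [0.1, 0.6, -0.0]
finger_gap: 0.0589
grip_force: 0.0
```

Call:
step_arm --pt "0 0 0 0 0 0 -1" --pt "0 0 0 0 0 0 -1" --pt "0 0 0 0 0 0 -1" --pt "0 0 0 0 0 0 -1"

```text
clock: 18.85
tcp_pos: [0.5714, 0.0, 0.0753]
orientation: [0.001, 0.172, 0.985, -0.0]
wrist_force: [-0.9, -1.5, 4.7]
finger_gap: 0.0088
grip_force: 27.4
```

Call:
step_arm --pt "-2 -5.6 0 0 0 0 -1" --pt "-4 -11.3 0 0 0 0 -1" --pt "-4 -11.3 0 0 0 0 -1" --pt "-4 -11.3 0 0 0 0 -1" --pt "-4 -11.3 0 0 0 0 -1"

```text
clock: 19.35
tcp_pos: [0.5534, -0.0506, 0.0753]
orientation: [0.001, 0.172, 0.985, 0.001]
wrist_force: [0.1, 3.1, 5.7]
finger_gap: 0.009
grip_force: 27.6
```

Call:
step_arm --pt "-4 -11.3 0 0 0 0 -1" --pt "-4 -11.3 0 0 0 0 -1" --pt "-4 -11.3 0 0 0 0 -1" --pt "-4 -11.3 0 0 0 0 -1" --pt "-4 -11.3 0 0 0 0 -1"

```text
clock: 19.85
tcp_pos: [0.5333, -0.1073, 0.0753]
orientation: [0.001, 0.172, 0.985, 0.001]
wrist_force: [0.0, 3.0, 6.8]
finger_gap: 0.0088
grip_force: 27.7
```

Call:
step_arm --pt "-4 -11.3 0 0 0 0 -1" --pt "-4 -11.3 0 0 0 0 -1" --pt "-3 -8 0 0 0 0 -1" --pt "-2 -6 0 0 0 0 -1" --pt "-1 -3 0 0 0 0 -1"

```text
clock: 20.35
tcp_pos: [0.5191, -0.1472, 0.0753]
orientation: [0.001, 0.172, 0.985, 0.0]
wrist_force: [-0.1, 1.9, 7.0]
finger_gap: 0.0089
grip_force: 27.7
```

Predicted stop is near y −0.155, so I'll go slowly until the force rises.

Call:
step_arm --pt "-1 -3 0 0 0 0 -1" --pt "-1 -3 0 0 0 0 -1" --pt "-0.5 -1.5 0 0 0 0 -1" --pt "0 0 0 0 0 0 -1"

```text
clock: 20.75
tcp_pos: [0.5165, -0.1545, 0.0753]
orientation: [0.001, 0.172, 0.985, 0.0]
wrist_force: [-1.6, 2.1, 7.5]
finger_gap: 0.0087
grip_force: 27.8
```

Call:
step_arm --pt "-0.4 -1.2 0 0 0 0 -1" --pt "-0.4 -1.2 0 0 0 0 -1" --pt "0 0 0 0 0 0 -1"

```text
clock: 21.05
tcp_pos: [0.5161, -0.1555, 0.0752]
orientation: [0.001, 0.172, 0.985, 0.002]
wrist_force: [0.6, 4.6, 8.2]
finger_gap: 0.0089
grip_force: 27.8
```

Call:
step_arm --pt "-0.5 -1.5 0 0 0 0 -1" --pt "0 0 0 0 0 0 -1"

```text
clock: 21.25
tcp_pos: [0.5161, -0.1556, 0.0753]
orientation: [0.001, 0.171, 0.985, 0.003]
wrist_force: [3.3, 10.7, 7.7]
finger_gap: 0.0088
grip_force: 27.8
```

Call:
step_arm --pt "0.5 1.5 0 0 0 0 -1" --pt "0 0 0 0 0 0 1" --pt "0 0 0 0 0 0 1" --pt "0 0 0 0 0 0 1" --pt "0 0 0 0 0 0 1"

```text
clock: 21.75
tcp_pos: [0.5153, -0.1567, 0.074]
orientation: [-0.0, 0.172, 0.985, 0.0]
wrist_force: [0.8, -0.4, -0.5]
finger_gap: 0.0666
grip_force: 0.0
```

Call:
step_arm --pt "0 0 20 0 0 0 1" --pt "0 0 40 0 0 0 1" --pt "0 0 40 0 0 0 1" --pt "-20 40 0 0 0 0 1" --pt "-20 40 0 0 0 0 1"

```text
clock: 22.25
tcp_pos: [0.4767, -0.077, 0.1758]
orientation: [0.002, 0.174, 0.985, -0.0]
wrist_force: [0.5, 1.2, 0.1]
finger_gap: 0.085
grip_force: 0.0
```

Call:
step_arm --pt "-10 40 0 0 0 0 1" --pt "0 40 0 0 0 0 1" --pt "0 0 0 0 0 0 1" --pt "0 0 0 0 0 0 1"

```text
clock: 22.65
tcp_pos: [0.4656, 0.004, 0.1744]
orientation: [0.0, 0.171, 0.985, -0.0]
wrist_force: [0.3, -0.5, -0.5]
finger_gap: 0.0854
grip_force: 0.0
```

Run:
```python
from workcell import *
from h import *
c=read_camera("top")
cv2.imwrite("pics/l5.png",cv2.resize(c["image"][195:325,265:445,::-1],(612,442),interpolation=2))
g=c["image"].max(2)
for A,cc,bx in blobs(g[250:295,370:400]<80,(370,250)): print(A,cc,ray(c,cc,.081))
```

```text
80.5 [385.89655495 271.74138069] [[ 0.5154441  -0.15446155  0.081     ]]
```

View pics/l5.png

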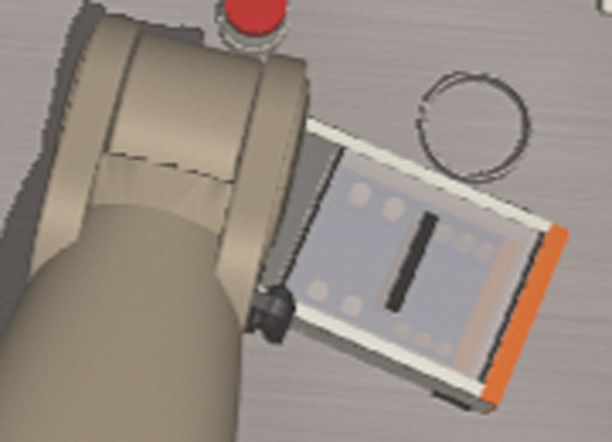

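The cover is shut, with its ridge at crop (411,262), about 1 mm from the stop prediction. The tray's orange end shows beneath it at (490,300), next to the station's orange end.

```bash
python3 -c "
from workcell import *
print(hand_in())"
```

```text
the job is handed in; nothing more can be done
None
```

The tray is turned half a turn and fully down in the well, with its orange end at the station's orange end. The cover is slid shut against its stop, the arm is clear, and the job is handed in at about 23 s; no verdict came back.

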